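# Turn the gauge rack to its empty hook and hang the ring gauge

### The job

First turn the rack until its empty hook is at the front, fully home against the stop; then hang the loose steel ring gauge on that hook, with the hook's upright prong through its bore and the ring sitting flat on the arm. Work gently: the prong's place along its slot is not exactly known, so feel for it, press the rack only lightly (never with more than some 3 kg), do not drop the ring onto it, leave the hook against its stop and leave everything else on the table where it is.

Things in the scene. Friction and masses are not known exactly. Their poses are not given: they have to be found in the camera images.
- rack: Turret rack for ring gauges, fixed; origin on its turning axis at table height, x axis from its front to its back (front = -x side). Round foot 156 mm across. The aluminium head has four level flat arms at right angles, reaching 148 mm from the axis, 24 mm wide, 12 mm thick, tops 100 mm above the table. Near each arm's end stands a steel prong, 13 mm in diameter, 36 mm tall above the arm
- head_top (a point): Top of the black cap on the rack's turning axis, 133 mm above the table. Three of the four prongs carry ring gauges fixed to them (40 to 58 mm across, tops at most 130 mm above the table); the fourth is the empty hook. From above the space between the arms is free
- carousel (a joint): Turning of the head, rad: 0 = empty hook at the front (the rack's -x), hard against a rigid stop; grows counter-clockwise seen from above, up to 2.5. Starts at 0.8 to 2.1, so turn it clockwise to bring it home, e.g. by pushing an arm sideways with shut fingers. It stays where it is left (friction 0.3 N m)
- hook_mark (a point): Middle of the slot on top of the empty arm, 120 mm from the axis, 100 mm above the table; turns with the head, x along the arm to the axis, z up. The prong (1 mm chamfer) is NOT exactly here: it is clamped in the slot with its centre up to 10 mm nearer to or farther from the axis, never to the side; feel for it (or see it). It holds 60 N without sliding
- ring: The loose steel ring gauge, a plain thick ring lying flat on the table: 46 mm outside, 16 mm bore, 30 mm tall, 0.22 to 0.36 kg; origin at the centre of its underside (on the bore's axis), z along the bore. The bore has 1.5 mm of play to each side on the prong
- sleeve: brass sleeve, open tube 62 mm outside, 48 mm inside, 45 mm tall, standing; origin at the centre of its underside. Bystander
- mouse: grey computer mouse, round, 62 mm across and 34 mm high; origin at the centre of its underside. Bystander
- driver: screwdriver lying on the table; origin under its middle, x along it to the tip. Bystander
- tape: cardboard roll core lying flat, 90 mm across, 20 mm high; origin at the centre of its underside. Bystander
- vblock: dark steel V-block, 50 x 40 mm, 40 mm high; origin at the centre of its underside. Bystander
- spray: spray can, 52 mm across, 120 mm tall, standing; origin at the centre of its underside. Bystander
Not all that is in view belongs to the job. Of the things shaped like the ring, the steel one is meant.

How it is judged (in metres and radians):
On the way, in this order (a step that is already met when the one before it is completed fails the run):
1. the rack is turned until the empty hook is home against its stop at the front (value of joint carousel below 0.035 rad), for 0.3 s.
2. the ring is down on the empty hook's arm with the prong through it, the hook still at its stop (x of ring in the frame of hook_mark between -0.0135 and 0.0135 m and y of ring in the frame of hook_mark between -0.005 and 0.005 m and z of ring in the frame of hook_mark between -0.003 and 0.003 m and angle between ring's own z axis and vertical below 0.08 rad and value of joint carousel below 0.035 rad), for 0.2 s.
At the end, for the whole second after the job is handed in: Empty hook at the front against its stop (joint below 0.035 rad), at rest; ring on its prong, flat on the arm: underside within 3 mm of the arm's top, centre within 5 mm sideways and 13.5 mm lengthwise of the slot's middle, tilt under 0.08 rad, at rest (all of step 2 and linear speed of ring below 0.02 m/s and velocity of joint carousel between -0.03 and 0.03 rad/s); the robot touches nothing.
It fails at once if the rack is pressed or struck with more than 30 N (by the robot or by the ring) (contact force between rack and anything else above 30 N).
It fails at once if another object on the table is moved by more than 30 mm (distance of any of sleeve, mouse, driver, tape, vblock, spray from where it was at the start of the episode above 0.03 m).
It also fails if it takes over 67 s, if anything falls off the work surface, if the arm or the gripper's body presses on something with over 40 N, if the wrist force passes 120 N, or if a joint passes its speed limit or range.

### The arm

A 7-joint arm with a two-finger parallel gripper is mounted at the origin on the work surface. World frame = base frame: x ahead of the robot, y to its left, z up, the work surface at z = 0. Lengths are in mm, angles in rad, forces in N, time in s.
With the tool pointing down it reaches from about 400 to 875 mm from the base axis. Payload 4.4 kg.
Tool frame: the origin (TCP) lies on the centre line of the jaws, within the pads' length; the fingertips stand 25 mm ahead of it and the grasp point (between the pads) lies 6 mm ahead of it (ctrl.finger_overhang is the distance from the TCP to the fingertips, in mm); z points along the fingers, y is the line along which they close (so a half turn about z gives the same grasp; the last joint's range is limited). The gripper opens to 85 mm and grips with 20 to 120 N. Pads are 22 mm wide; open, the fingers measure 114 mm over their backs; the gripper's body (76 mm by 85 mm) begins 54 mm behind the grasp point. The pads swing forward as they close: fully open they stand 13 mm farther back than shut.
Start: joints at [-1.267, 0.628, 0.038, 1.517, -0.027, 0.996, -0.02], TCP at [234.907, 606.083, 256.313] pointing down, gripper open.
Joint ranges: [-3.06, 3.06], [-0.37, 2.12], [-1.25, 1.32], [0.18, 2.47], [-1.1, 4.24], [0.23, 1.98], [-2.94, 2.94]. Speed limits (rad/s): [2.57, 2.57, 3.14, 3.14, 3.14, 3.14, 3.14].

### API

Orientations are given as [roll, pitch, yaw] about the fixed x, y, z axes, in that order (R = Rz(yaw) Ry(pitch) Rx(roll)).
In Python, from cell import ctrl gives the robot as it stands. The module is installed in compiled form; this text tells all that it offers.
- The arm moves only by the tool play_rows, never from a script. Its argument "targets" is a list of rows, each a list of 5 numbers: the closure, from 0 (fully open) to 1 (shut), then the shift along the tool's x, y, z in cm, then the turn about the tool's z in degrees. In form: [[gripper, dx, dy, dz, spin], ...]. A call has 1 to 10 rows; each row is the pose to reach, as a shift and turn from the pose commanded when the call began, along the tool's axes at that moment; what a row does not reach only later rows make up. A row lasts 1/10 s, in which the tool goes at most 50 mm and 8.59 degrees, less where a joint would pass 70% of its speed; a pose out of reach is approached as far as the arm can. A call with a gripper value outside its range is refused whole. The fingers move at their own pace and stop on an object; the grip force is fixed at half the most. Time passes only in rows, so rows that repeat a pose let the fingers close. It gives the time, the measured TCP pose, the force, the opening and the grip force at its end, in the units of the state.
- ctrl.read_state(): the state, without advancing time (a new reading comes with each control period).
- ctrl.get_image(name): name is "scene" or "top" or "wrist"; returns (picture, depth): 420x560x3 uint8, red, green, blue; 420x560 float32, mm along the optical axis (not along the pixel's ray), 0 where there is no reading.
- ctrl.calibration(name): a dict with "vfov" (degrees; the focal length in pixels is half the picture's height over the tangent of half this angle, whatever the lens; pixels are square), "cx", "cy" (the principal point, pixels), "k1" (the pictures are not rectified: a ray, as slopes to the right and down, at radius r is drawn at 1 + k1 r^2 times it, then the intrinsics apply), "extrinsics" (4x4, takes a point from camera to world coordinates); the wrist camera has in their place "mount" (4x4, takes a point from camera to tool coordinates, whose origin is the TCP and whose axes are the flange's). Camera axes: x right, y down, z forward; pixel columns grow to the right and rows downward; lengths in mm; the calibration is good to about 2 mm. A picture is of the moment at which its call begins: read the wrist's pose just before it. calibration takes no time and is no camera call.
- ctrl.finish_job(): hands the job in; it is judged then, once.
Trained networks look in the newest picture that a camera, given by its name, has taken for a name from the list of things; names that differ only in an ending like _2 or _b are one class to them, and where a whole thing is asked for, a point or a joint stands for the part that bears it (a point fixed in the world has none). Each returns a list of dicts, best first, with "confidence" (0 to 1); they miss things now and then, are a little off and sometimes report something else, mostly with a low value. They report only what shows in the picture. A call takes as long as a camera call. They do not tell look-alikes from the thing itself.
- ctrl.search_frame(camera, name): "bbox" ([left, top, right, bottom] in pixels, round what is visible of it).
- ctrl.trace(camera, name): "pixels" (420x560 bool, what is visible of it) and "bbox" ([left, top, right, bottom] in pixels, round what is visible of it).
The state is a dict: "clock": time; "qpos": joint angles; "qd": joint speeds; "tau": joint torques, N m; "eef_pos": TCP position; "tool_rot": TCP orientation; "force": force on the tool from outside, world axes, zero at the start; "torque": the same for the moment, N m; "width": finger opening in mm; "gripper_force": force on a finger pad.
Only numpy, scipy, OpenCV 4.12 (cv2) and the standard library are available. Lean on these libraries where they do the work, as an engineer would, in place of code of your own. Each camera call takes 0.05 s, during which the arm holds its last target. There are 200 camera calls.

## Working session

There is one attempt and no reset: what is moved stays moved. The work goes in short steps, Python scripts to look and compute and a tool call to move; the robot and the scene stay as the last step left them, time stands still between calls to the robot, and variables do not carry over. Pictures are saved under pics/ and viewed, at most 10 in all, crops included, and the job is handed in when it is done.

Besides the shell and the picture viewer there is one more tool, called after "Emit:" by a JSON object that holds its "name" and its "arguments". play_rows: Moves the arm, as the interface text tells. Its arguments: {"type":"object","properties":{"targets":{"type":"array"}},"required":["targets"]}

```bash
mkdir -p pics; cat > h.py <<'E'
import numpy as np, cv2
from scipy.spatial.transform import Rotation as R
from cell import ctrl
def cam(n):
    s=ctrl.read_state(); im,d=ctrl.get_image(n); c=ctrl.calibration(n)
    if 'extrinsics' in c: T=np.array(c['extrinsics'])
    else:
        W=np.eye(4); W[:3,:3]=R.from_euler('xyz',s['tool_rot']).as_matrix(); W[:3,3]=s['eef_pos']; T=W@np.array(c['mount'])
    return im,d,c,T
def cloud(d,c,T):
    f=d.shape[0]/2/np.tan(np.radians(c['vfov'])/2)
    v,u=np.mgrid[:d.shape[0],:d.shape[1]].astype(float)
    K=np.array([[f,0,c['cx']],[0,f,c['cy']],[0,0,1]])
    p=cv2.undistortPoints(np.stack([u,v],-1).reshape(-1,1,2),K,np.array([c['k1'],0,0,0,0.])).reshape(*d.shape,2)
    P=np.concatenate([p*d[...,None],d[...,None]],-1)
    return P@T[:3,:3].T+T[:3,3]
def save(n,im): cv2.imwrite('pics/'+n,cv2.cvtColor(im,cv2.COLOR_RGB2BGR))
E
python3 - <<'E'
from h import *
print(ctrl.read_state())
for n in ('top','scene'):
    im,d,c,T=cam(n); save(n+'0.png',im); P=cloud(d,c,T); np.savez('/tmp/'+n,im=im,d=d,P=P)
    print(n,c['vfov'],c['k1'],T.round(2).tolist())
    for o in ('rack','head_top','hook_mark','ring','sleeve','mouse','driver','tape','vblock','spray'):
        for r in ctrl.trace(n,o)[:3]:
            m=r['pixels']&(d>0); 
            if m.sum()<5: continue
            Q=P[m]; print(o,round(r['confidence'],2),np.round(r['bbox']).tolist(),np.median(Q,0).round(0),'ztop',np.percentile(Q[:,2],95).round(0))
E
```

```text
{'clock': 0.0, 'qpos': array([-1.26679735,  0.62933898,  0.03843839,  1.51839598, -0.02697891,
        0.99631026, -0.0199762 ]), 'qd': array([-0.00022737, -0.00023312,  0.00103608, -0.00152334,  0.00152109,
       -0.00160763,  0.00148279]), 'tau': array([ 5.89971605e-04, -5.63409805e+01,  1.22685079e+00, -1.93442631e+01,
        1.11473768e-02,  1.06228862e-02, -3.82620826e-06]), 'eef_pos': array([234.68943258, 605.51339968, 255.38467938]), 'tool_rot': array([-3.13965848e+00,  4.14321058e-05,  2.77183124e+00]), 'force': array([-0.94208406,  0.09067466, -0.29752894]), 'torque': array([-0.03985726,  0.03066342,  0.00863751]), 'gripper_force': 0.0, 'width': 85.2657272774975}
top 52.780470059526635 -0.12390891860795206 [[-0.03, -1.0, 0.07, 489.69], [-1.0, 0.03, -0.0, 12.51], [0.0, -0.07, -1.0, 1276.07], [0.0, 0.0, 0.0, 1.0]]
rack 0.97 [181.0, 144.0, 268.0, 234.0] [613. 158.  98.] ztop 130.0
head_top 0.95 [181.0, 144.0, 269.0, 236.0] [610. 163. 102.] ztop 132.0
hook_mark 0.74 [181.0, 142.0, 271.0, 233.0] [610. 163. 103.] ztop 132.0
ring 0.56 [342.0, 213.0, 356.0, 227.0] [ 521. -198.   2
[... 1136 characters left out ...]
 35.0
ring 0.48 [110.0, 229.0, 130.0, 248.0] [ 391. -393.   26.] ztop 36.0
sleeve 0.61 [223.0, 277.0, 244.0, 303.0] [ 703. -169.   32.] ztop 48.0
sleeve 0.33 [193.0, 244.0, 211.0, 261.0] [ 533. -201.   29.] ztop 35.0
mouse 0.8 [108.0, 230.0, 132.0, 251.0] [ 392. -392.   26.] ztop 36.0
driver 0.79 [124.0, 258.0, 134.0, 294.0] [ 542. -397.   25.] ztop 29.0
driver 0.23 [281.0, 176.0, 388.0, 257.0] [632. 155. 101.] ztop 132.0
tape 0.53 [348.0, 172.0, 374.0, 192.0] [409. 393.  18.] ztop 24.0
vblock 0.67 [403.0, 199.0, 425.0, 217.0] [618. 451.  33.] ztop 44.0
spray 0.87 [163.0, 281.0, 194.0, 331.0] [ 752. -305.   85.] ztop 123.0
spray 0.64 [122.0, 257.0, 134.0, 292.0] [ 538. -397.   25.] ztop 29.0
```

```bash
python3 - <<'E'
from h import *
z=np.load('/tmp/top.npz'); im=z['im']; s=np.load('/tmp/scene.npz')['im']
a=cv2.resize(im[135:245,165:285],None,fx=3.3,fy=3.3,interpolation=3)   # rack
b=cv2.resize(im[180:270,310:430],None,fx=3.3,fy=3.3,interpolation=3)
c=cv2.resize(s[170:264,272:392],None,fx=3.3,fy=3.3,interpolation=3)
e=cv2.resize(s[220:290,100:220],None,fx=3.3,fy=3.3,interpolation=3)
L=np.vstack([a,b])[:600]; Rr=np.vstack([c,e])[:600]
h=min(len(L),len(Rr)); save('m1.png',np.hstack([L[:h],Rr[:h]])); print(a.shape,b.shape,c.shape,e.shape,h)
P=z['P']; q=P[130:250,165:285].reshape(-1,3)
cap=q[(q[:,2]>129)]; print('cap/high',len(cap),np.median(cap,0))
for v in range(140,240,4): print(v,' '.join('%3d'%x for x in P[v,176:276:4,2]))
E
```

```text
(363, 396, 3) (297, 396, 3) (310, 396, 3) (231, 396, 3) 541
cap/high 277 [615.27899025 160.42913193 133.4482915 ]
140  53  47  44  48  47  39  41  29  -1   2   0  -4   3   1   2   1   0  -4   1  -2   2   1   4   4   0
144   6   0   1  -4   0   3  -3   0   3   2  -1   0  -8   1   0   3   0   0  -1   0   0  -2  -2   2  -4
148  -3  -2   0  -4   0   4  -2   0   0  -2  -3   5   1   1  -3   7   0 122 125 121   2  -4  -2  -1  -2
152   6   0   1  -8   0  -1  -3   0  -1  -4   3  -2  -1   0  -1  -3 123 123 137 128 125   3  -4   0  -3
156   0   3  -3   0  -2   1 1276   2   1  -2   1   2  -1   2   0  -4 120 118 124 122 124  -1   1   6  -4
160   2  -1 128 130 128   2   5  -1   2   1  -1  -4   0  -2   0   2  -2 124 121 122 103   1   0   0   0
164   2 127 132 136 134   0  -1   2  -6   5   0  -1  -4   0   3   1 100 100  89   0  -2  -3   3   0   0
168   0  -5 137 128 130  99  97  -2  -4   2   0   0   5   5   5  98 101  98  -1   0  -3   2  -5   0  -1
172   1  -3   0 106 101  96  97  97   0  -7   6   7  12  10  96  94 100  -3   0   0  -2  -1   0  -2   2
176  -2   3   1   1  -1   3 103  99 102   7  10  
[... 921 characters left out ...]
  95  99  96   8  13  12  12  10  11  12   6  95  97 137  94 1276   0  -1
216   0   2   0   0 119 117 117 101 101   0  -2  11   8  10   8   5   1   5   0   0 100 100 100  97   0
220   0   0   5 119 121 119 116 118  91   1   5   0  -3   0  -1   0   0 1276  -1  -2   1  98  99  -1   0
224  -2  -1   2 118 117 132 118 118 113  -1   0  -4  -6   4   0   0   0   0   0   0   0  -1   1  -5   1
228   0 1276   1 118 117 118 117 117  99   1   2   0   0  -1  -2  -1   3  -5  -4   0   1   0  -6  -1   1
232   0   1  -2  -3 117 125 117 113   2  -1  -3   0   4   0  -1  -6   0   0  -4  -4   0   0   2  -1  -4
236   2   1   3   0  -1   0   1  -1   0   2   0   5   1   0   0   0  -1   0   0 1276  -1   0   0  -4  -3
```

View pics/m1.png

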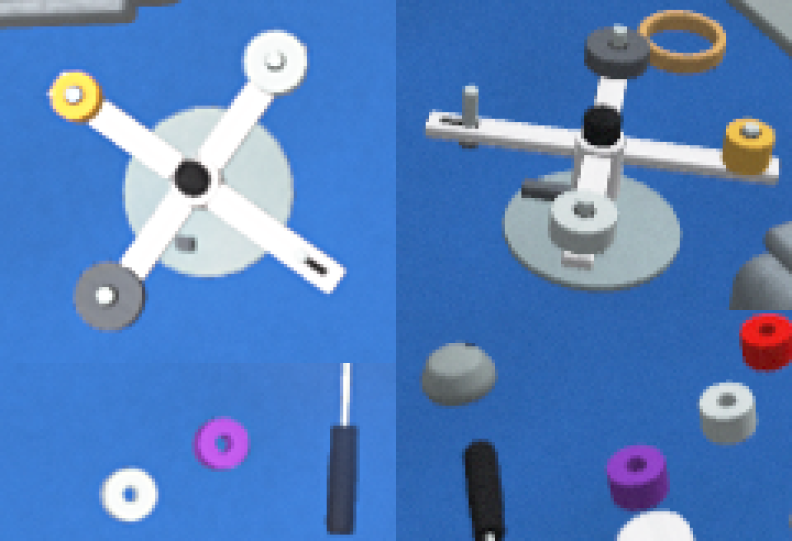

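```bash
python3 - <<'E'
from h import *
from scipy.optimize import least_squares
for n in ('top','scene'):
    z=np.load(f'/tmp/{n}.npz'); P=z['P']; q=P.reshape(-1,3)
    near=q[np.hypot(q[:,0]-615,q[:,1]-160)<170]
    cap=near[(np.hypot(near[:,0]-615,near[:,1]-160)<35)&(near[:,2]>125)]
    arm=near[(near[:,2]>92)&(near[:,2]<107)]
    print(n,'cap',cap.mean(0).round(1),len(cap))
    def f(p):
        d=arm[:,:2]-p[:2]; c,s=np.cos(p[2]),np.sin(p[2]); u=d@[c,s]; v=d@[-s,c]
        return np.minimum(np.abs(u),np.abs(v))
    for a0 in (0.2,.9,1.3):
        r=least_squares(f,[615,160,a0],loss='soft_l1',f_scale=5); print(r.x.round(3),r.cost.round(0))
    foot=near[(near[:,2]>5)&(near[:,2]<20)]; print('foot',foot.mean(0).round(1),(foot.max(0)+foot.min(0))/2)
    stop=near[(near[:,2]>25)&(near[:,2]<85)]; print('mid',len(stop))
    # rings
    for (x,y) in ((521,-198),(563,-284),(449,-141)):
        m=(np.hypot(q[:,0]-x-4,q[:,1]-y)<35)&(q[:,2]>24)&(q[:,2]<38); k=q[m]; print('ring',k.mean(0).round(1),((k.max(0)+k.min(0))/2).round(1),z['im'].reshape(-1,3)[m].mean(0).round())
    # prong candidates outside other rings
    pr=near[(near[:,2]>108)]; ang=np.arctan2(pr[:,1]-160,pr[:,0]-615); rr=np.hypot(pr[:,1]-160,pr[:,0]-615)
    m=(rr>80)&(np.cos(ang-np.arctan2(-100,-70))>.8); print('prong',pr[m].round(0).tolist())
E
```

```text
top cap [612.9 159.  129.6] 100
[613.01  158.236   7.21 ] 20330.0
[613.01  158.236   0.927] 20330.0
[613.01  158.236  -2.214] 20330.0
foot [611.4 154.4  10.7] [613.58030763 159.42376386  12.36019499]
mid 37
ring [ 521.9 -198.5   29.4] [ 520.7 -198.4   29.7] [246. 248. 247.]
ring [ 564.1 -286.6   29.5] [ 565.2 -287.5   29.8] [184.  90. 231.]
ring [ 449.5 -141.7   29.5] [ 449.8 -141.3   30.1] [252.  53.  56.]
prong [[553.0, 72.0, 135.0], [552.0, 69.0, 134.0], [550.0, 74.0, 137.0], [550.0, 72.0, 134.0], [550.0, 69.0, 138.0], [549.0, 66.0, 141.0], [547.0, 74.0, 135.0], [547.0, 72.0, 133.0], [547.0, 69.0, 138.0], [547.0, 66.0, 134.0], [547.0, 64.0, 136.0], [545.0, 75.0, 134.0], [544.0, 72.0, 136.0], [544.0, 69.0, 140.0], [544.0, 66.0, 137.0], [544.0, 64.0, 129.0], [542.0, 72.0, 135.0], [542.0, 69.0, 135.0], [542.0, 67.0, 131.0]]
scene cap [617.8 158.5 131.2] 78
[619.694 157.719   8.772] 17362.0
[619.694 157.719   0.918] 17362.0
[619.694 157.719  -0.653] 17362.0
foot [631.9 151.3  11.1] [618.25105779 160.35535336  12.45771201]
mid 132
ring [ 524.9 -199.3   31.1] [ 521.6 -198.9   30.3] [182
[... 577 characters left out ...]
5.0, 67.0, 127.0], [548.0, 68.0, 129.0], [555.0, 68.0, 133.0], [553.0, 72.0, 131.0], [553.0, 75.0, 130.0], [546.0, 67.0, 124.0], [550.0, 68.0, 126.0], [552.0, 70.0, 127.0], [549.0, 74.0, 124.0], [553.0, 75.0, 126.0], [546.0, 66.0, 121.0], [548.0, 68.0, 122.0], [551.0, 70.0, 123.0], [553.0, 72.0, 124.0], [553.0, 75.0, 123.0], [547.0, 66.0, 118.0], [549.0, 68.0, 119.0], [552.0, 70.0, 121.0], [550.0, 74.0, 118.0], [551.0, 76.0, 118.0], [546.0, 66.0, 114.0], [548.0, 69.0, 115.0], [550.0, 71.0, 116.0], [552.0, 73.0, 116.0], [552.0, 76.0, 115.0], [546.0, 67.0, 111.0], [550.0, 68.0, 113.0], [553.0, 69.0, 114.0], [550.0, 74.0, 111.0], [549.0, 78.0, 109.0], [554.0, 69.0, 112.0], [555.0, 68.0, 109.0]]
```

```bash
cat >> h.py <<'E'
def go(x,y,z,yaw=None):
    s=ctrl.read_state(); M=R.from_euler('xyz',s['tool_rot']).as_matrix()
    d=M.T@(np.array([x,y,z])-s['eef_pos'])/10
    w=0 if yaw is None else -np.degrees((yaw-s['tool_rot'][2]+np.pi)%(2*np.pi)-np.pi)
    print('go',np.r_[d,w].round(2).tolist())
A=np.array([614.5,158.5])
def push(th,r=105,off=24):
    return A+[r*np.cos(th)-off*np.sin(th), r*np.sin(th)+off*np.cos(th)], np.arctan2(-np.cos(th),np.sin(th))
E
python3 -c "
from h import *
p,_=push(-1.75); print(p); go(*p,200,2.498)"
```

```text
[619.39982688  50.90357024]
go [-55.92, -37.87, 5.63, 15.69]
```

Emit:
{"name": "play_rows", "arguments": {"targets": [[1,-14,-9.5,0,8],[1,-28,-19,0,15.7],[1,-55.9,-37.9,5.6,15.7],[1,-55.9,-37.9,5.6,15.7],[1,-55.9,-37.9,5.6,15.7],[1,-55.9,-37.9,5.6,15.7],[1,-55.9,-37.9,5.6,15.7],[1,-55.9,-37.9,5.6,15.7],[1,-55.9,-37.9,5.6,15.7],[1,-55.9,-37.9,5.6,15.7]]}}

```text
clock: 2.1
eef_pos: [519.3, 194.8, 217.6]
tool_rot: [3.141, 0.0, 2.498]
force: [0.8, 1.4, 0.1]
width: 0.3
gripper_force: 0.0
```

```bash
python3 -c "
from h import *
p,_=push(-1.75); go(*p,109,2.498)"
```

```text
go [-16.64, -5.51, 10.86, -0.01]
```

Emit:
{"name": "play_rows", "arguments": {"targets": [[1,-16.6,-5.5,0,0],[1,-16.6,-5.5,0,0],[1,-16.6,-5.5,0,0],[1,-16.6,-5.5,0,0],[1,-16.6,-5.5,0,0],[1,-16.6,-5.5,0,0],[1,-16.6,-5.5,0,0]]}}

```text
clock: 2.8
eef_pos: [617.3, 54.6, 217.4]
tool_rot: [3.141, -0.001, 2.5]
force: [-0.3, 0.2, 0.3]
width: 0.1
gripper_force: 0.0
```

```bash
python3 - <<'E'
from h import *
p,_=push(-1.75); go(*p,109,2.498)
im,d,c,T=cam('wrist'); save('w1.png',im)
P=cloud(d,c,T); q=P.reshape(-1,3); k=q[(q[:,2]>94)&(q[:,2]<150)]; print(len(k))
E
```

```text
go [-0.41, -0.18, 10.84, 0.11]
28585
```

View pics/w1.png

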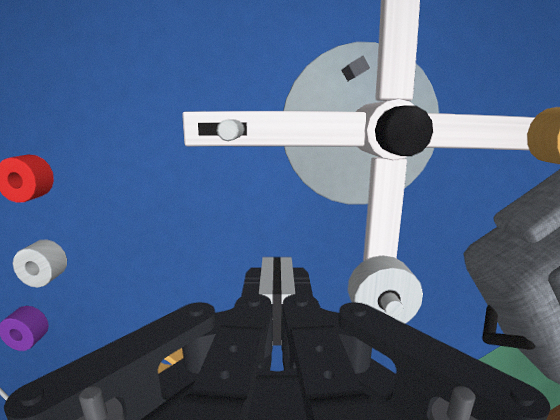

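```bash
python3 - <<'E'
from h import *
im,d,c,T=cam('wrist'); P=cloud(d,c,T); q=P.reshape(-1,3)
cap=P[100:160,370:440].reshape(-1,3); cap=cap[cap[:,2]>128]; print('cap',cap.mean(0).round(1),((cap.max(0)+cap.min(0))/2).round(1))
pr=P[110:145,205:250].reshape(-1,3); pr=pr[pr[:,2]>130]; print('prong',pr.mean(0).round(1),len(pr))
arm=P[105:155,180:350].reshape(-1,3); arm=arm[abs(arm[:,2]-99)<5]
m=arm[:,:2].mean(0); u=np.linalg.svd(arm[:,:2]-m)[2][0]; u*=np.sign(u@[-1,-1]); 
a=(arm[:,:2]-A)@u; v=(arm[:,:2]-A)@[-u[1],u[0]]; print('u',u.round(3),np.arctan2(u[1],u[0]),'len',np.percentile(a,[.2,99.8]).round(1),'v',np.percentile(v,[1,99]).round(1),'z',np.median(arm[:,2]))
w=pr[:,:2].mean(0)-A; print('prong r,v',w@u,w@[-u[1],u[0]])
dark=(im.max(2)<80); dk=P[118:140,190:255][dark[118:140,190:255]]; s=(dk[:,:2]-A)@u; print('slot dark',s.min(),s.max())
st=P[50:85,335:375].reshape(-1,3); st=st[(st[:,2]>18)]; print('stop',st.mean(0).round(1),np.ptp(st,0).round(1),len(st))
p,_=push(-1.75); go(*p,109,2.498)
E
```

```text
cap [613.1 159.5 132.5] [594.9 137.2 231.7]
prong [547.8  72.7 140.6] 384
u [-0.605 -0.796] -2.22036895782718 len [ 29.5 145.8] v [-12.8  10.8] z 100.20143523614739
prong r,v 108.63119846537364 -1.1993242282607552
slot dark 80.20331355114867 135.0510074411862
stop [565.6 176.9  43.8] [ 12.7  88.1 317.4] 365
go [-0.4, -0.19, 10.86, 0.14]
```

Emit:
{"name": "play_rows", "arguments": {"targets": [[1,0,0,4,0],[1,0,0,8,0],[1,0,0,10.8,0],[1,0,0,10.8,0],[1,0,0,10.8,0]]}}

```text
clock: 3.4
eef_pos: [618.1, 53.7, 110.0]
tool_rot: [3.141, -0.0, 2.499]
force: [0.0, -1.1, 0.7]
width: -0.1
gripper_force: 0.0
```

```bash
python3 - <<'E'
from h import *
print(ctrl.read_state()['eef_pos'])
for k in np.arange(0,1.0,.1):
    p,y=push(-1.75-k); go(*p,109,y)
E
```

```text
[618.06993953  53.68991568 109.97845748]
go [-0.27, -0.14, 0.1, -26.55]
go [0.59, -0.78, 0.1, -20.82]
go [1.52, -1.34, 0.1, -15.09]
go [2.49, -1.79, 0.1, -9.36]
go [3.51, -2.15, 0.1, -3.63]
go [4.55, -2.4, 0.1, 2.1]
go [5.62, -2.55, 0.1, 7.83]
go [6.7, -2.59, 0.1, 13.56]
go [7.77, -2.53, 0.1, 19.29]
go [8.83, -2.35, 0.1, 25.02]
```

Emit:
{"name": "play_rows", "arguments": {"targets": [[1,1.5,-1.3,0,0],[1,2.5,-1.8,0,0],[1,3.0,-2.0,0,0],[1,3.4,-2.1,0,0],[1,3.8,-2.2,0,0.5],[1,4.2,-2.3,0,1],[1,4.5,-2.4,0,2],[1,4.8,-2.45,0,3],[1,5.1,-2.5,0,5],[1,5.4,-2.53,0,7]]}}

```text
clock: 4.4
eef_pos: [560.4, 64.8, 109.8]
tool_rot: [3.14, 0.001, 2.372]
force: [3.3, -0.3, 1.4]
width: 0.3
gripper_force: 1.3
```

```bash
python3 - <<'E'
from h import *
s=ctrl.read_state(); v=s['eef_pos'][:2]-A
def th_of(): return min(np.linspace(-4.6,-1.7,2901),key=lambda t:abs(v@[-np.sin(t),np.cos(t)]-24)+(1e3 if v@[np.cos(t),np.sin(t)]<0 else 0))
t=th_of(); print(s['force'],'theta',t)
for k in np.arange(.06,.61,.06):
    p,y=push(t-k); go(*p,109,y)
E
```

```text
[ 3.32727966 -0.26221323  1.41320361] theta -2.319
go [0.64, -0.09, 0.08, 2.23]
go [1.27, -0.19, 0.08, 5.66]
go [1.92, -0.25, 0.08, 9.1]
go [2.56, -0.28, 0.08, 12.54]
go [3.21, -0.26, 0.07, 15.98]
go [3.85, -0.21, 0.07, 19.42]
go [4.49, -0.11, 0.07, 22.85]
go [5.13, 0.02, 0.07, 26.29]
go [5.75, 0.19, 0.07, 29.73]
go [6.36, 0.39, 0.07, 33.17]
```

Emit:
{"name": "play_rows", "arguments": {"targets": [[1,0.6,-0.1,0,2.2],[1,1.3,-0.2,0,5.6],[1,1.9,-0.25,0,9],[1,2.6,-0.28,0,12.5],[1,3.2,-0.26,0,16],[1,3.9,-0.2,0,19.5],[1,4.5,-0.1,0,23],[1,5.1,0,0,26.5],[1,5.6,0.2,0,29.5],[1,6.0,0.3,0,32]]}}

```text
clock: 5.4
eef_pos: [518.2, 108.4, 109.7]
tool_rot: [-3.141, 0.001, 1.813]
force: [1.6, -2.7, 1.6]
width: 0.3
gripper_force: 1.4
```

```bash
cat >> h.py <<'E'
def nxt(dk,n=10):
    s=ctrl.read_state(); v=s['eef_pos'][:2]-A
    t=min(np.linspace(-4.6,-1.7,2901),key=lambda t:abs(v@[-np.sin(t),np.cos(t)]-24)+(1e3 if v@[np.cos(t),np.sin(t)]<0 else 0))
    print(s['force'].round(1),'theta',t, 'r',v@[np.cos(t),np.sin(t)])
    for k in dk*np.arange(1,n+1):
        p,y=push(t-k); go(*p,109,y)
E
python3 - <<'E'
from h import *
nxt(.04)
im,d,c,T=cam('top'); P=cloud(d,c,T); q=P.reshape(-1,3)
k=q[(np.hypot(*(q[:,:2]-A).T)<180)&(abs(q[:,2]-99)<6)][:,:2]-A
b=[]
for t in np.arange(0,np.pi/2,.005):
    u=k@[np.cos(t),np.sin(t)]; w=k@[-np.sin(t),np.cos(t)]; b.append((np.minimum(abs(u),abs(w))<12).sum())
b=np.array(b); i=np.where(b>b.max()-4)[0]; print('arm angle',np.mean(i)*.005,np.mean(i)*.005-np.pi/2-np.pi)
E
```

```text
[ 1.6 -2.7  1.6] theta -2.885 r 105.88072806050968
go [0.43, -0.01, 0.07, 1.47]
go [0.85, -0.08, 0.07, 3.76]
go [1.28, -0.14, 0.07, 6.05]
go [1.71, -0.18, 0.07, 8.35]
go [2.14, -0.21, 0.07, 10.64]
go [2.57, -0.22, 0.07, 12.93]
go [3.0, -0.21, 0.07, 15.22]
go [3.43, -0.18, 0.07, 17.51]
go [3.86, -0.14, 0.06, 19.81]
go [4.28, -0.08, 0.06, 22.1]
arm angle 0.2725 -4.43988898038469
```

Emit:
{"name": "play_rows", "arguments": {"targets": [[1,0.3,0,0,1.4],[1,0.6,-0.04,0,2.6],[1,0.9,-0.08,0,3.8],[1,1.2,-0.13,0,5.5],[1,1.5,-0.16,0,7.2],[1,1.6,-0.17,0,7.7]]}}

```text
clock: 6.05
eef_pos: [512.0, 124.2, 109.3]
tool_rot: [-3.14, -0.0, 1.682]
force: [-2.5, -3.4, 0.7]
width: -0.1
gripper_force: 1.5
```

Emit:
{"name": "play_rows", "arguments": {"targets": [[1,0.2,0,0,1.1],[1,0.4,0,0,2.1],[1,0.6,0,0,3.2],[1,0.8,0,0,4.3],[1,0.8,0,0,4.3]]}}

```text
clock: 6.55
eef_pos: [512.1, 132.4, 109.5]
tool_rot: [3.141, -0.0, 1.607]
force: [-1.0, -2.4, 0.3]
width: -0.0
gripper_force: 0.9
```

Emit:
{"name": "play_rows", "arguments": {"targets": [[1,0.2,0,0,1.1],[1,0.4,0,0,2.1],[1,0.6,0,0,3.2],[1,0.8,0,0,4.3],[1,0.8,0,0,4.3]]}}

```text
clock: 7.05
eef_pos: [511.9, 140.5, 109.5]
tool_rot: [3.141, -0.0, 1.533]
force: [-0.5, -1.6, -0.3]
width: 0.0
gripper_force: 0.9
```

```bash
python3 -c "
from h import *
nxt(.04,4)"
```

```text
[-0.5 -1.6 -0.3] theta -3.2 r 101.36940854493787
go [0.43, -0.44, 0.05, 3.45]
go [0.86, -0.5, 0.05, 5.74]
go [1.29, -0.55, 0.05, 8.03]
go [1.72, -0.58, 0.05, 10.32]
```

Emit:
{"name": "play_rows", "arguments": {"targets": [[1,0.2,-0.1,0,1.8],[1,0.4,-0.2,0,3.4],[1,0.6,-0.3,0,4.5],[1,0.8,-0.4,0,5.5],[1,0.8,-0.4,0,5.5]]}}

```text
clock: 7.55
eef_pos: [510.3, 145.3, 109.8]
tool_rot: [3.136, 0.003, 1.433]
force: [3.8, -8.0, -2.6]
width: 0.3
gripper_force: 4.1
```

Emit:
{"name": "play_rows", "arguments": {"targets": [[1,0.2,0,0,1.1],[1,0.4,0,0,2.1],[1,0.6,0,0,3.2],[1,0.8,0,0,4.3],[1,0.8,0,0,4.3]]}}

```text
clock: 8.05
eef_pos: [509.5, 145.6, 109.8]
tool_rot: [3.138, 0.012, 1.353]
force: [-0.8, -24.0, 4.2]
width: -0.2
gripper_force: 12.0
```

```bash
python3 -c "
from h import *
nxt(.04,4)"
```

```text
[ -0.8 -24.    4.2] theta -3.2489999999999997 r 102.9718200510777
go [0.39, -0.34, 0.07, -4.02]
go [0.81, -0.45, 0.06, -1.72]
go [1.23, -0.55, 0.06, 0.57]
go [1.65, -0.64, 0.05, 2.86]
```

Emit:
{"name": "play_rows", "arguments": {"targets": [[1,-0.3,0,0,0],[1,-0.6,0,0,0],[1,-1.0,0,0,0],[1,-2.0,0,0,0],[1,-3.5,0,0,0],[1,-5,0,-2,0],[1,-7,0,-6,0],[1,-9,0,-10,0],[1,-9,0,-13,0],[1,-9,0,-14,0]]}}

```text
clock: 9.05
eef_pos: [491.6, 66.9, 252.6]
tool_rot: [3.137, -0.003, 1.36]
force: [0.0, -0.3, 0.0]
width: 0.3
gripper_force: 0.0
```

```bash
python3 - <<'E'
from h import *
im,d,c,T=cam('wrist'); save('w2.png',im); s=ctrl.read_state(); print(s['eef_pos'],s['tool_rot'],s['qpos'])
P=cloud(d,c,T); np.savez('/tmp/w2',im=im,P=P)
im,d,c,T=cam('top'); P=cloud(d,c,T); q=P.reshape(-1,3)
k=q[(np.hypot(*(q[:,:2]-A).T)<180)&(abs(q[:,2]-99)<6)][:,:2]-A
b=[]
for t in np.arange(-.5,np.pi/2-.5,.005):
    u=k@[np.cos(t),np.sin(t)]; w=k@[-np.sin(t),np.cos(t)]; b.append((np.minimum(abs(u),abs(w))<11).sum())
b=np.array(b); i=np.where(b>b.max()-4)[0]; print('arm angle',np.mean(i)*.005-.5)
E
```

```text
[491.69832709  67.60637463 252.43799196] [ 3.13707047 -0.0033418   1.3609543 ] [-0.57774508  0.46242363  0.55338676  1.95652256 -0.3334512   0.80687733
 -0.048631  ]
arm angle -0.09749999999999998
```

View pics/w2.png

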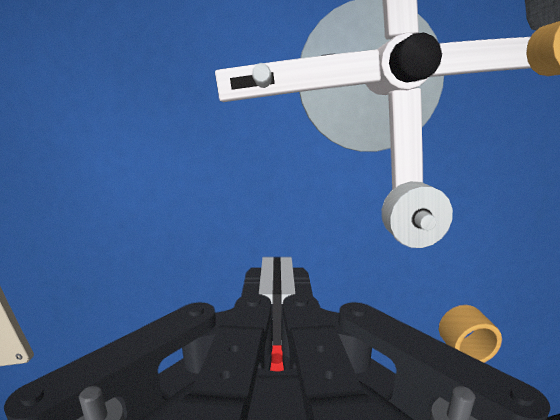

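```bash
python3 - <<'E'
from h import *
z=np.load('/tmp/w2.npz'); P=z['P']
cap=P[30:90,380:445].reshape(-1,3); cap=cap[(cap[:,2]>128)&(cap[:,2]<140)]; print('cap',cap.mean(0).round(1),((cap.max(0)+cap.min(0))/2).round(1))
pr=P[55:95,245:280].reshape(-1,3); pr=pr[(pr[:,2]>131)&(pr[:,2]<145)]; print('prong',pr.mean(0).round(1),np.median(pr,0),((pr.max(0)+pr.min(0))/2).round(1),len(pr))
arm=P[50:105,210:370].reshape(-1,3); arm=arm[abs(arm[:,2]-100)<4]
m=arm[:,:2].mean(0); u=np.linalg.svd(arm[:,:2]-m,full_matrices=False)[2][0]; u*=np.sign(-u[0]); n=np.array([-u[1],u[0]])
v=(arm[:,:2]-A)@n; print('ang',np.arctan2(u[1],u[0]),'v',np.percentile(v,[1,99]),'end',np.percentile((arm[:,:2]-A)@u,99.8))
w=pr[:,:2].mean(0)-A; print('prong r,v',w@u,w@n)
for r in (110,112,120): print(r, A+r*u+n*np.percentile(v,[1,99]).mean())
go(521.5,-198.5,150); go(521.5,-198.5,150,np.arctan2(u[1],u[0])-np.pi/2)
E
```

```text
cap [613.2 160.6 130.1] [613.8 160.7 131.1]
prong [503.3 170.  136. ] [503.33213666 169.88784249 136.12261169] [503.2 170.3 134.7] 301
ang 3.0622930162595368 v [-14.47999133   9.19394596] end 147.96758113124852
prong r,v 111.73121404925148 -2.6856163387515775
110 [505.05505372 169.84853749]
112 [503.06133886 170.00697059]
120 [495.08647941 170.64070301]
go [-25.47, 8.49, 10.03, 0.0]
go [-25.47, 8.49, 10.03, -7.42]
```

```bash
python3 -c "
from h import *
go(590,-285,200,2.24)"
```

```text
go [-32.5, 17.0, 5.03, -50.31]
```

Emit:
{"name": "play_rows", "arguments": {"targets": [[0,-8,4.2,0,-8],[0,-16,8.5,0,-16],[0,-24,12.5,0,-24],[0,-32.5,17,3,-32],[0,-32.5,17,5,-40],[0,-32.5,17,5,-48],[0,-32.5,17,5,-50.3],[0,-32.5,17,5,-50.3],[0,-32.5,17,5,-50.3],[0,-32.5,17,5,-50.3]]}}

```text
clock: 10.15
eef_pos: [588.2, -284.4, 197.0]
tool_rot: [-3.141, -0.005, 2.239]
force: [0.2, 1.2, 0.4]
width: 85.6
gripper_force: 0.0
```

```bash
cat >> h.py <<'E'
def disc(P,zlo,zhi,c,rmax):
    """min enclosing circle centre of the points in a height band near c"""
    q=P.reshape(-1,3); q=q[(q[:,2]>zlo)&(q[:,2]<zhi)&(np.hypot(q[:,0]-c[0],q[:,1]-c[1])<rmax)]
    lo,hi=np.percentile(q[:,:2],[1,99],axis=0)
    return q.mean(0).round(1),(hi+lo)/2,hi-lo,len(q)
E
python3 - <<'E'
from h import *
s=ctrl.read_state(); print(s['eef_pos'],s['tool_rot'],s['qpos'])
im,d,c,T=cam('wrist'); save('w3.png',im); P=cloud(d,c,T); np.savez('/tmp/w3',im=im,P=P)
print(disc(P,26,38,(521.5,-198.5),30))
E
```

```text
[ 588.24100585 -284.35936932  197.04528598] [-3.14097579 -0.00451909  2.2391775 ] [ 0.26536418  0.71076388  0.24665719  1.56666366 -0.20754096  0.89433488
  1.25407245]
(array([ 522.1, -199.6,   30.1]), array([ 522.18127031, -200.02668304]), array([42.32183796, 42.81890292]), 2270)
```

View pics/w3.png

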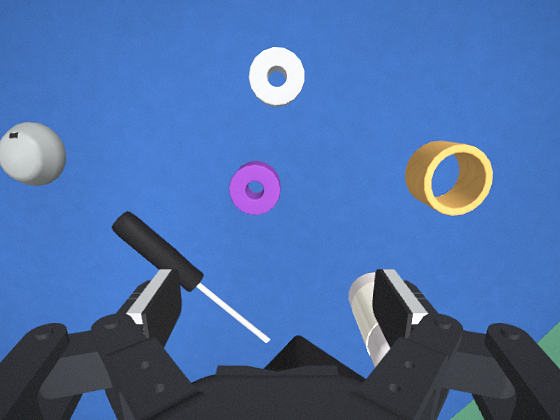

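```bash
python3 -c "
from h import *
go(522.2,-200,30,2.239)"
```

```text
go [10.6, -0.04, 16.82, 0.1]
```

Emit:
{"name": "play_rows", "arguments": {"targets": [[0,4,0,0,0],[0,8,0,2,0],[0,10.6,0,4,0],[0,10.6,0,8,0],[0,10.6,0,10,0],[0,10.6,0,12,0],[0,10.6,0,12,0]]}}

```text
clock: 10.9
eef_pos: [521.9, -199.1, 77.5]
tool_rot: [-3.14, -0.005, 2.243]
force: [-0.2, -0.0, 0.9]
width: 85.7
gripper_force: 0.0
```

```bash
python3 -c "
from h import *
go(522.2,-200,30,2.239)"
```

```text
go [-0.11, -0.03, 4.75, 0.2]
```

Emit:
{"name": "play_rows", "arguments": {"targets": [[0,-0.1,0,2,0],[0,-0.1,0,4,0],[0,-0.1,0,4.7,0],[0,-0.1,0,4.7,0],[0.3,-0.1,0,4.7,0],[1,-0.1,0,4.7,0],[1,-0.1,0,4.7,0],[1,-0.1,0,4.7,0],[1,-0.1,0,4.7,0],[1,-0.1,0,4.7,0]]}}

```text
clock: 11.9
eef_pos: [524.5, -203.3, 34.0]
tool_rot: [3.141, 0.001, 2.239]
force: [-1.9, 1.4, 8.7]
width: 44.0
gripper_force: 60.0
```

Emit:
{"name": "play_rows", "arguments": {"targets": [[1,0,0,-0.2,0],[1,0,0,-1,0],[1,0,0,-3,0],[1,0,0,-7,0],[1,0,0,-12,0],[1,0,0,-15,0],[1,0,0,-15,0]]}}

```text
clock: 12.6
eef_pos: [526.7, -204.2, 187.3]
tool_rot: [3.137, 0.008, 2.239]
force: [0.4, -0.3, -3.3]
width: 44.2
gripper_force: 62.4
```

```bash
python3 -c "
from h import *
s=ctrl.read_state();print(s['eef_pos'],s['qpos'],s['width'])
# view pose: prong 110 ahead of the tool x, yaw 3.055
go(503.4+110,170-9.5,215,3.055); go(503.4,170,215,3.055)"
```

```text
[ 526.68600782 -204.20757209  187.30649365] [ 0.15580018  0.60331162  0.25250608  1.84257571 -0.21876957  0.71334253
  1.19895753] 44.16411869253303
go [23.22, 29.42, -2.8, -46.73]
go [30.79, 21.38, -2.9, -46.73]
```

```bash
python3 - <<'E'
from h import *
im,d,c,T=cam('wrist'); P=cloud(d,c,T)
s,d2,c2,T2=cam('scene'); P2=cloud(d2,c2,T2)
st=ctrl.read_state(); print(st['eef_pos'],st['tool_rot'],st['force'])
f=210/np.tan(np.radians(c2['vfov'])/2); g=np.linalg.inv(T2)@np.r_[st['eef_pos']-[0,0,10],1]; u,v=int(c2['cx']+f*g[0]/g[2]),int(c2['cy']+f*g[1]/g[2]); print(u,v)
a=cv2.resize(s[v-40:v+40,u-40:u+40],(420,420),interpolation=3)
save('g1.png',np.hstack([im[:,90:470],a]))
E
```

```text
[ 523.87642662 -202.63864687  182.86958653] [3.14113728e+00 7.02474924e-05 2.23974683e+00] [-6.33992480e-01  3.41700845e-03 -4.28125421e+00]
193 206
```

View pics/g1.png

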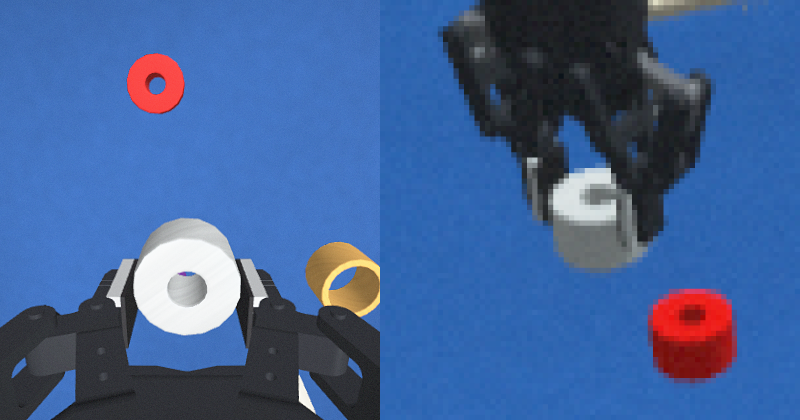

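```bash
cat >> h.py <<'E'
def ringtool():
    im,d,c,T=cam('wrist'); M=np.array(c['mount']); P=cloud(d,c,M)
    k=P[190:345,215:340].reshape(-1,3); k=k[(abs(k[:,0])<45)&(abs(k[:,1])<22)]
    z0=np.median(k[k[:,2]<12][:,2]); t=k[abs(k[:,2]-z0)<3]
    n=np.linalg.svd(t-t.mean(0),full_matrices=False)[2][2]
    from scipy.spatial import ConvexHull
    h=t[ConvexHull(t[:,:2]).vertices][:,:2].astype(np.float32); (cx,cy),r=cv2.minEnclosingCircle(h)
    print('top z',z0,'centre tool',cx,cy,'r',r,'normal',n.round(3),'bbox',t.min(0).round(1),t.max(0).round(1),len(t))
E
python3 - <<'E'
from h import *
ringtool(); print(ctrl.calibration('wrist')['mount'])
go(503.4+70,170-6,200,3.055); go(503.4,170,200,3.055)
E
```

```text
top z 4.005843174948893 centre tool 3.8364124298095703 -0.6606006622314453 r 24.750831604003906 normal [ 0.004  0.001 -1.   ] bbox [-18.3 -22.    1. ] [27.3 22.   7. ] 7483
[[-5.72020008e-04 -9.60081038e-01 -2.79721423e-01  7.21425321e+01]
 [ 9.99999305e-01 -2.60685486e-04 -1.15021730e-03  1.08464689e+00]
 [ 1.03138250e-03 -2.79721886e-01  9.60080519e-01 -1.17851762e+02]
 [ 0.00000000e+00  0.00000000e+00  0.00000000e+00  1.00000000e+00]]
go [25.62, 26.66, -1.8, -46.71]
go [30.44, 21.54, -1.79, -46.71]
```

Emit:
{"name": "play_rows", "arguments": {"targets": [[1,5,5,-1.8,-8],[1,10,10,-1.8,-16],[1,15,15,-1.8,-24],[1,20,20,-1.8,-32],[1,25.6,26.7,-1.8,-40],[1,25.6,26.7,-1.8,-46.7],[1,25.6,26.7,-1.8,-46.7],[1,25.6,26.7,-1.8,-46.7],[1,25.6,26.7,-1.8,-46.7],[1,25.6,26.7,-1.8,-46.7]]}}

```text
clock: 13.75
eef_pos: [573.5, 163.0, 198.3]
tool_rot: [-3.139, -0.004, 3.056]
force: [0.3, -1.4, -3.4]
width: 44.4
gripper_force: 62.6
```

Emit:
{"name": "play_rows", "arguments": {"targets": [[1,0,0,0,0],[1,0,0,0,0]]}}

```text
clock: 13.95
eef_pos: [574.7, 161.2, 199.9]
tool_rot: [-3.14, -0.001, 3.052]
force: [-0.1, 0.2, -2.9]
width: 44.6
gripper_force: 62.6
```

```bash
python3 - <<'E'
from h import *
s=ctrl.read_state(); print(s['eef_pos'],s['tool_rot'],s['force'],s['qpos'])
im,d,c,T=cam('wrist'); P=cloud(d,c,T); save('w4.png',im); Q=cloud(d,c,np.array(c['mount'])); np.savez('/tmp/w4',P=P,Q=Q,im=im)
print(disc(P,131,142,(503.4,170),14)); ringtool()
E
```

```text
[574.66700177 161.23499356 199.91723179] [-3.14015732e+00 -1.26769554e-03  3.05172584e+00] [-0.1347177   0.18873223 -2.94824396] [-0.3569559   0.6183185   0.0569146   1.72922262 -0.04495643  0.7970499
  1.201852  ]
(array([503.4, 170.2, 136.1]), array([503.45979423, 170.27787766]), array([11.66763469, 11.84770999]), 453)
top z 4.063259451368424 centre tool 2.9142160415649414 -0.204018235206604 r 24.5645751953125 normal [ 0.003  0.001 -1.   ] bbox [-19.  -22.    1.1] [26.3 22.   7.1] 7417
```

View pics/w4.png

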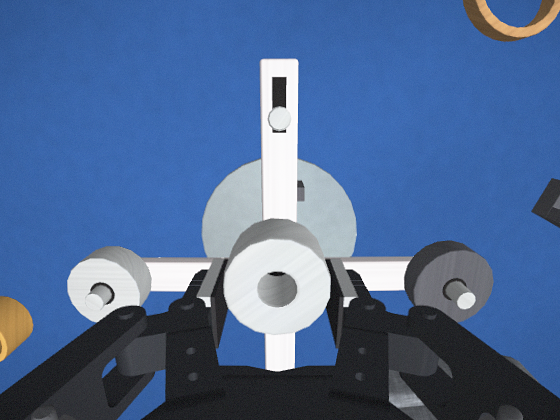

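```bash
cat >> h.py <<'E'
def fitring(Q,z0=4.0):
    k=Q[200:345,210:345].reshape(-1,3); k=k[abs(k[:,2]-z0)<4][:,:2]
    g=[(((r:=np.hypot(k[:,0]-x,k[:,1]-y))<7.9).sum()+(r>23).sum()-0.0*x,x,y) for x in np.arange(-3,9,.25) for y in np.arange(-3,3.1,.25)]
    m=min(g)[0]; return np.mean([q[1:] for q in g if q[0]<=m*1.03+1],0),m
E
python3 - <<'E'
from h import *
z=np.load('/tmp/w4.npz'); Q=z['Q']
c,m=fitring(Q); print('ring',c,m)
k=Q[100:140,260:300].reshape(-1,3); k=k[abs(k[:,2]-np.median(Q[114:123,275:284,2]))<4]; lo,hi=np.percentile(k[:,:2],[2,98],axis=0); p=(lo+hi)/2; print('prong',p,k.mean(0),hi-lo)
print('shift',p-c)
E
```

```text
ring [3.91666667 1.41666667] 390.0
prong [71.69877625  2.67194815] [71.70138536  2.65407834 63.93545018] [10.90095856 11.66723051]
shift [67.78210958  1.25528149]
```

Emit:
{"name": "play_rows", "arguments": {"targets": [[1,2,0.05,0,0],[1,4,0.1,0,0],[1,6,0.1,0,0],[1,6.8,0.13,0,0],[1,6.8,0.13,0.5,0],[1,6.8,0.13,1,0],[1,6.8,0.13,1.5,0],[1,6.8,0.13,2,0],[1,6.8,0.13,2,0],[1,6.8,0.13,2,0]]}}

```text
clock: 15.05
eef_pos: [507.4, 170.4, 180.2]
tool_rot: [-3.141, -0.0, 3.054]
force: [-0.1, 0.4, -3.3]
width: 44.5
gripper_force: 62.6
```

```bash
python3 - <<'E'
from h import *
s=ctrl.read_state(); M=R.from_euler('xyz',[-3.14015732,-1.26769554e-03,3.05172584]).as_matrix()
t=np.array([574.667,161.235,199.917])+M@[67.8,1.25,0]; print(s['eef_pos'],s['tool_rot'],s['force'],t); go(t[0],t[1],172,3.055)
E
```

```text
[507.44424141 170.44535482 180.21079701] [-3.14133928e+00 -3.84660188e-04  3.05425343e+00] [-0.11652647  0.35516627 -3.34233097] [507.25282795 168.56472199 200.00115557]
go [0.0, -0.19, 0.82, -0.04]
```

Emit:
{"name": "play_rows", "arguments": {"targets": [[1,0,-0.1,0,0],[1,0,-0.19,0,0],[1,0,-0.19,0.2,0],[1,0,-0.19,0.4,0],[1,0,-0.19,0.7,0],[1,0,-0.19,0.7,0],[1,0,-0.19,0.7,0]]}}

```text
clock: 15.75
eef_pos: [507.0, 168.7, 173.4]
tool_rot: [-3.141, -0.0, 3.055]
force: [-0.4, 0.3, -4.1]
width: 44.0
gripper_force: 62.6
```

Emit:
{"name": "play_rows", "arguments": {"targets": [[1,0,0,0.1,0],[1,0,0,0.2,0],[1,0,0,0.3,0],[1,0,0,0.4,0],[1,0,0,0.4,0]]}}

```text
clock: 16.25
eef_pos: [507.0, 168.7, 169.4]
tool_rot: [-3.141, -0.0, 3.055]
force: [0.2, -0.0, -3.1]
width: 44.4
gripper_force: 62.6
```

Emit:
{"name": "play_rows", "arguments": {"targets": [[1,0,0,0.1,0],[1,0,0,0.2,0],[1,0,0,0.3,0],[1,0,0,0.3,0]]}}

```text
clock: 16.65
eef_pos: [507.0, 168.7, 166.4]
tool_rot: [-3.141, -0.0, 3.055]
force: [-0.1, 0.6, -2.6]
width: 44.0
gripper_force: 62.6
```

Emit:
{"name": "play_rows", "arguments": {"targets": [[1,0,0,0.1,0],[1,0,0,0.2,0],[1,0,0,0.3,0],[1,0,0,0.3,0]]}}

```text
clock: 17.05
eef_pos: [507.0, 168.7, 163.4]
tool_rot: [-3.141, -0.0, 3.055]
force: [-0.5, -0.7, -3.6]
width: 44.0
gripper_force: 62.6
```

Emit:
{"name": "play_rows", "arguments": {"targets": [[1,0,0,0.2,0],[1,0,0,0.4,0],[1,0,0,0.6,0],[1,0,0,0.8,0],[1,0,0,1.0,0],[1,0,0,1.0,0]]}}

```text
clock: 17.65
eef_pos: [506.9, 168.6, 153.2]
tool_rot: [-3.141, -0.001, 3.055]
force: [-0.6, 0.1, -4.0]
width: 44.1
gripper_force: 62.6
```

Emit:
{"name": "play_rows", "arguments": {"targets": [[1,0,0,0.2,0],[1,0,0,0.4,0],[1,0,0,0.6,0],[1,0,0,0.8,0],[1,0,0,1.0,0],[1,0,0,1.0,0]]}}

```text
clock: 18.25
eef_pos: [506.9, 168.6, 143.2]
tool_rot: [-3.141, -0.001, 3.055]
force: [-0.2, -0.4, -3.9]
width: 44.2
gripper_force: 62.6
```

Emit:
{"name": "play_rows", "arguments": {"targets": [[1,0,0,0.2,0],[1,0,0,0.4,0],[1,0,0,0.6,0],[1,0,0,0.6,0]]}}

```text
clock: 18.65
eef_pos: [506.9, 168.6, 137.2]
tool_rot: [-3.141, -0.001, 3.055]
force: [0.2, 0.3, -2.9]
width: 44.2
gripper_force: 62.6
```

Now feel for the arm in small steps.

Emit:
{"name": "play_rows", "arguments": {"targets": [[1,0,0,0.1,0],[1,0,0,0.2,0],[1,0,0,0.2,0]]}}

```text
clock: 18.95
eef_pos: [507.1, 168.7, 135.5]
tool_rot: [-3.142, -0.0, 3.054]
force: [0.3, 0.1, -2.9]
width: 44.0
gripper_force: 62.6
```

Emit:
{"name": "play_rows", "arguments": {"targets": [[1,0,0,0.1,0],[1,0,0,0.1,0]]}}

```text
clock: 19.15
eef_pos: [507.1, 168.7, 134.5]
tool_rot: [3.142, -0.0, 3.054]
force: [0.3, -0.8, -3.9]
width: 44.3
gripper_force: 62.6
```

Emit:
{"name": "play_rows", "arguments": {"targets": [[1,0,0,0.1,0],[1,0,0,0.1,0]]}}

```text
clock: 19.35
eef_pos: [507.2, 168.7, 134.0]
tool_rot: [3.141, 0.0, 3.054]
force: [-2.3, -1.2, 1.5]
width: 44.2
gripper_force: 63.2
```

Emit:
{"name": "play_rows", "arguments": {"targets": [[0.42,0,0,0,0],[0.38,0,0,0,0],[0.33,0,0,0,0],[0.25,0,0,0,0],[0.1,0,0,0,0],[0,0,0,0,0],[0,0,0,0,0]]}}

```text
clock: 20.05
eef_pos: [507.1, 168.7, 133.5]
tool_rot: [3.142, -0.0, 3.055]
force: [-0.3, 0.5, 0.5]
width: 85.3
gripper_force: 0.0
```

```bash
python3 - <<'E'
from h import *
s=ctrl.read_state(); print(s['width'],s['force'])
im,d,c,T=cam('wrist'); print(fitring(cloud(d,c,np.array(c['mount'])))); P=cloud(d,c,T); 
k=P[200:345,210:345].reshape(-1,3); k=k[abs(k[:,2]-130)<5]; print(len(k),np.median(k[:,2]),np.linalg.svd(k-k.mean(0),full_matrices=False)[2][2])
E
```

```text
85.32443378841967 [-0.28347587  0.50159319  0.52302784]
(array([3.875, 1.375]), np.float64(275.0))
7835 130.0771593149687 [-0.01614248  0.00241146  0.99986679]
```

Ring top is at 130 mm and level. I'll lift straight up, clear of everything, and check the arm's angle again.

Emit:
{"name": "play_rows", "arguments": {"targets": [[0,0,0,-1,0],[0,0,0,-3,0],[0,0,0,-6,0],[0,0,0,-10,0],[0,0,0,-14,0],[0,-6,0,-16,0],[0,-11,0,-16,0],[0,-11,0,-16,0],[0,-11,0,-16,0],[0,-11,0,-16,0]]}}

```text
clock: 21.1
eef_pos: [615.7, 159.2, 293.5]
tool_rot: [-3.142, -0.002, 3.055]
force: [-0.9, 0.6, -0.3]
width: 85.3
gripper_force: 0.0
```

```bash
python3 - <<'E'
from h import *
im,d,c,T=cam('wrist'); save('w5.png',im); P=cloud(d,c,T); print(disc(P,127,133,(503.4,169),30))
q=P.reshape(-1,3); arm=q[(abs(q[:,2]-100)<4)&(q[:,0]<575)&(q[:,0]>460)&(abs(q[:,1]-166)<25)]
u=np.linalg.svd(arm[:,:2]-arm[:,:2].mean(0),full_matrices=False)[2][0]; u*=-np.sign(u[0]); print('ang',np.arctan2(u[1],u[0]),len(arm))
E
```

```text
(array([503.9, 170.6, 130.2]), array([504.17337947, 170.62507985]), array([42.75034298, 42.58816462]), 2341)
ang 3.051360343795321 1741
```

View pics/w5.png

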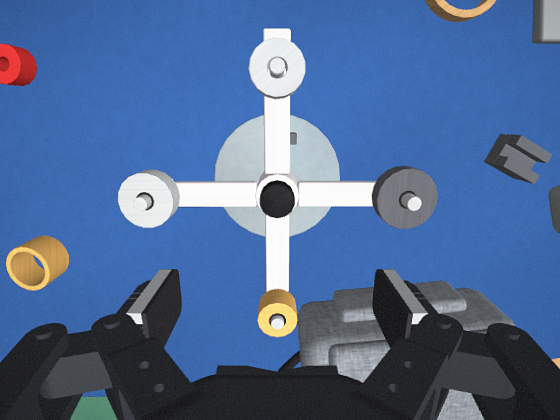

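```bash
python3 -c "
from cell import ctrl
print(ctrl.finish_job())"
```

```text
the job is handed in; nothing more can be done
None
```

The rack is turned home against its stop and the steel ring hangs flat on the empty hook. The job was handed in at about 21 s of the 67 s allowed. The highest force I read at the stop was 24 N, against the 30 N limit. The hand-in gave no verdict, so this rests on my own camera and force readings.

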